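# Nip up the gland nut of a repacked stop valve

## Robot

A 6-joint arm with a two-finger parallel gripper is mounted at the origin on the work surface. World frame = base frame: x ahead of the robot, y to its left, z up, the work surface at z = 0. Lengths are in m, angles in degrees, forces in N, time in s.
With the tool pointing down it reaches from about 0.275 to 1 m from the base axis. Payload 8.4 kg.
Tool frame: the origin (TCP) lies midway between the tips of the shut fingers; the grasp point (between the pads) lies 19 mm behind it; z points along the fingers, x is the direction in which the jaws open and shut, and the axes are right-handed (so a half turn about z gives the same grasp; the last joint's range is limited). The gripper opens to 85 mm and grips with 20 to 120 N. Pads are 22 mm wide; open, the fingers measure 114 mm over their backs; the gripper's body (76 mm by 85 mm) begins 54 mm behind the grasp point. The pads swing forward as they close: fully open they stand 13 mm farther back than shut.
Start: joints at [-63.392, 20.225, 93.587, -0, 66.188, -0.138], TCP at [0.281, -0.558, 0.231] pointing down, gripper open.
Joint ranges: [-150.9, 150.9], [-52.94, 120.26], [3.33, 152.33], [-74.26, 254.26], [0, 154.13], [-172.89, 172.89]. Speed limits (degrees/s): [127.2, 127.2, 159.86, 180, 180, 180].

## Interface

Orientations are given as [roll, pitch, yaw] about the fixed x, y, z axes, in that order (R = Rz(yaw) Ry(pitch) Rx(roll)).
In Python, from bench import ctrl, command_gripper, optics, ticket gives the robot as it stands. The module is installed in compiled form; this text tells all that it offers. Calls block until the motion is done:
- ctrl.reach(position, orientation): joint-space move of the TCP to a pose.
- ctrl.servo_line(position, orientation=None, max_speed=0.15, until_force=None): straight line of the TCP; orientation=None keeps the orientation; max_speed is the mean speed in m/s. With until_force (N) it stops when the force on the tool has changed by that much, and returns True; else False.
- ctrl.move_joints(angles): joint-space move.
- command_gripper(opening, newtons=None): finger opening in m; newtons is the grip in N (None keeps the last); returns when the fingers have stopped.
- ctrl.sleep(seconds).
- ctrl.solve_ik(position, orientation): joint angles nearest the present ones, or None.
- ctrl.get_obs(): the state.
- optics.grab_frame(name): name is "side" or "top"; returns a dict with "pixels" (384x512x3 uint8, red, green, blue), "camera_matrix" (3x3 intrinsics, pixels), "extrinsics" (4x4, takes a point from camera to world coordinates). Camera axes: x right, y down, z forward; pixel columns grow to the right and rows downward; lengths in m; the calibration is good to about 2 mm. A picture is of the moment at which its call begins. There is no depth.
A pose or a line that the arm cannot do raises ctrl.MotionError and nothing moves.
- ticket.sign_off(): hands the job in, once; it reports no verdict.
Trained networks look in the newest picture that a camera, given by its name, has taken for a name from the list of things; names that differ only in an ending like _2 or _b are one class to them, and where a whole thing is asked for, a point or a joint stands for the part that bears it (a point fixed in the world has none). Each returns a list of dicts, best first, with "p" (0 to 1); they miss things now and then, are a little off and sometimes report something else, mostly with a low value. They report only what shows in the picture. A call takes as long as a camera call. They do not tell look-alikes from the thing itself.
- optics.regions_of(query, camera): "region" (384x512 bool, what is visible of it) and "location" ([row, column] in pixels, amid what is visible of it).
The state is a dict: "clock": time; "q": joint angles; "qvel": joint speeds; "tau": joint torques, N m; "ee_pos": TCP position; "tool_rot": TCP orientation; "ft_force": force on the tool from outside, world axes, zero at the start; "ft_torque": the same for the moment, N m; "opening": finger opening in m.
Only numpy, scipy, OpenCV 4.12 (cv2) and the standard library are available. Lean on these libraries where they do the work, as an engineer would, in place of code of your own. Each camera call takes 0.05 s, during which the arm holds its last target.

## Task

The stop valve in the vice has just had its stem repacked. With the fingers alone run its gland nut down clockwise until it is finger-tight, then fit the open-ended spanner that matches the nut and give it a quarter of a turn more, no further and without forcing anything. Take the spanner off, lay it back flat on the rubber mat and let go; leave the other things where they are.

Things in the scene. Friction and masses are not known exactly. Their poses are not given: they have to be found in the camera images.
- nut_center (a point): Centre of the valve's brass gland nut: a hexagon 34 mm across flats, 39 mm over corners, 20 mm high, axis upright, centre 110 mm above the bench (hardly changes). Its axes turn with the nut, x square to a flat. Clockwise from above tightens. It runs free (0.04 N m) for the first 30 to 105 degrees, how far is not shown; once it bears on the packing it takes 0.8 N m and stays where it is turned.
- nut_shoulder (a point): Hidden inside the nut, on its axis: its shoulder that comes down on the packing. It stands 106 mm above the bench when the nut bears (finger-tight), before that higher by 1.81 mm per turn still to run.
- follower_top (a point): Hidden inside the nut, on its axis: the bush on top of the packing, 106 mm above the bench. Once the nut bears it sinks 1.81 mm per turn (0.45 mm in a quarter turn).
- valve: Brass stop valve, handwheel off, in a blue vice bolted down. Origin on the bench under the nut's axis, z up, x across the jaws. A 10 mm stem stands through the nut, top 143 mm high; under the nut 6 mm of thread, then a fixed hexagon (40 mm flats, top 89 mm high). Vice jaws 104 mm wide along y, 60 mm high; the vice reaches 81 mm to +x, its screw handle 146 mm to -x, under 50 mm high.
- spanner_grip (a point): Steel open-ended spanner that fits the nut, the larger of two on the mat; 0.4 kg, flat, 10 mm thick all over. The point is on the handle near its balance, at half thickness (8 mm above the bench as it lies). Handle 22 mm wide with parallel sides, from 125 mm behind the point to 70 mm ahead of it. x points along the handle to the jaws, z up.
- spanner_jaw (a point): Centre of that spanner's jaws, 105 mm ahead of its grip point; on the nut's axis when fitted. Opening 35.2 mm, sides parallel to x, open to +x, with small lead-ins at the tips 14 mm ahead of this point; the flat throat 20.6 mm behind it clears the nut's corner by 1 mm. Head 73 mm wide. The spanner turns 6 to 12 degrees on the nut before the nut follows under load.
- mat: Green rubber mat fixed on the bench, 320 mm (x) by 200 mm (y), 3 mm thick, origin under its centre. Both spanners lie on it, roughly along x, and the spanner goes back on it.
- small_spanner: Smaller steel spanner on the mat, same shape, 19.6 mm opening, 7 mm thick, origin under its handle. Too small for the nut.
- handwheel: Red handwheel of the valve, 79 mm across, 20 mm high, lying on the bench; origin under its hub.
- tin: Round tin of packing grease, 60 mm across, 48 mm high; origin under its centre.
- flask: Upright steel vacuum flask, 74 mm across, 268 mm high; origin under its centre.
- pen: Black marker pen, 140 mm long, lying along its x; origin under its middle.
- rule: Orange wooden rule, 150 by 28 by 4 mm, lying flat along its x; origin under its middle.
- rotary_tool: Dark grey hand-held rotary tool, 217 mm long, 48 mm thick, lying along its x; origin under its middle.
Not all that is in view belongs to the job. There is more than one size of the part that bears nut_center; the job needs the larger.

How it is judged (in metres and radians):
On the way, in this order (a step that is already met when the one before it is completed fails the run):
1. the gland nut is finger-tight (within 12 degrees short of and 20 degrees past first bearing on the packing) and the fingers are off it (height (world z) of nut_shoulder below 0.10606 m and height (world z) of follower_top above 0.1059 m and contact force between the fingers and nut below 0.5 N), for 0.2 s.
2. the nut has gone a quarter turn past finger-tight (65 to 115 degrees) (height (world z) of follower_top between 0.10542 and 0.10567 m), for 0.2 s.
At the end, for the whole second after the job is handed in: The gland nut stands a quarter turn past finger-tight (65 to 115 degrees, which is 0.33 to 0.58 mm down its thread) and the spanner lies still and flat on the mat, its grip point inside the mat's edge, let go (all of step 2 and height (world z) of nut_shoulder below 0.10606 m and x of spanner_grip in the frame of mat between -0.15 and 0.15 m and y of spanner_grip in the frame of mat between -0.09 and 0.09 m and z of spanner_grip in the frame of mat below 0.012 m and angle between spanner_grip's own z axis and vertical below 0.06 rad and linear speed of spanner below 0.01 m/s); the robot touches nothing.
It fails at once if the fingers turn the nut more than 26 degrees past finger-tight (the last part is the spanner's) (height (world z) of follower_top below 0.10587 m and contact force between the fingers and nut above 1 N).
It fails at once if before the nut has been run finger-tight (still over 20 degrees short) the spanner bears on it (height (world z) of nut_shoulder above 0.1061 m and height (world z) of follower_top above 0.10595 m and contact force between spanner and nut above 1 N).
It fails at once if the nut is turned more than 127 degrees past finger-tight (height (world z) of follower_top below 0.10536 m).
It fails at once if the fingers or the spanner press on the valve's body or stem with over 25 N (contact force between any of the fingers, spanner and valve above 25 N).
It fails at once if a bystander is moved by more than 30 mm (distance of any of small_spanner, handwheel, tin, flask, pen, rule, rotary_tool from where it was at the start of the episode above 0.03 m).
It also fails if it takes over 72 s, if anything falls off the work surface, if the arm or the gripper's body presses on something with over 40 N, if the wrist force passes 120 N, or if a joint passes its speed limit or range.

## Working session

There is one attempt and no reset: what is moved stays moved. The work goes in short steps, each a Python script; the robot and the scene stay as the last script left them, time stands still between calls to the robot, and variables do not carry over. Pictures are saved under pics/ and viewed, and the job is handed in when it is done.

```bash
mkdir -p pics; ls
cat > h.py <<'E'
import numpy as np, cv2
from bench import ctrl, command_gripper, optics, ticket
def snap(cam,fn,crop=None,scale=1):
    f=optics.grab_frame(cam); im=f["pixels"][:,:,::-1].copy()
    if crop: r0,r1,c0,c1=crop; im=im[r0:r1,c0:c1]
    if scale!=1: im=cv2.resize(im,None,fx=scale,fy=scale,interpolation=cv2.INTER_CUBIC)
    cv2.imwrite("pics/"+fn,im); return f
def ray(f,rc):
    K=f["camera_matrix"];T=f["extrinsics"]
    d=np.linalg.inv(K)@np.array([rc[1],rc[0],1.]); return T[:3,3],T[:3,:3]@d
def px2z(f,rc,z):
    o,d=ray(f,rc); return o+d*(z-o[2])/d[2]
def proj(f,p):
    T=np.linalg.inv(f["extrinsics"]); q=T[:3,:3]@np.asarray(p)+T[:3,3]; u=f["camera_matrix"]@q; return u[1]/u[2],u[0]/u[2]
E
python3 - <<'E'
from h import *
np.set_printoptions(precision=3,suppress=True)
for c in("top","side"):
    f=snap(c,c+"0.png",scale=1.5)
    print(c,f["camera_matrix"][0],f["extrinsics"])
    for n in ["nut_center","valve","spanner_grip","mat","small_spanner","handwheel","tin","flask","pen","rule","rotary_tool"]:
        for r in optics.regions_of(n,c)[:4]:
            print(c,n,round(r["p"],2),np.round(r["location"],1),r["region"].sum(),px2z(f,r["location"],0.0))
o=ctrl.get_obs();print(o)
E
```

```text
pics
top [469.032   0.    254.856] [[ 0.028 -0.998  0.054  0.364]
 [-1.    -0.028 -0.001  0.019]
 [ 0.002 -0.054 -0.999  1.612]
 [ 0.     0.     0.     1.   ]]
top nut_center 0.48 [179.  270.6] 103 [ 0.518 -0.034  0.   ]
top valve 0.58 [178.7 258.6] 228 [0.518 0.007 0.   ]
top valve 0.53 [276.1 170.3] 144 [0.177 0.299 0.   ]
top spanner_grip 0.8 [162.  151.2] 597 [0.566 0.379 0.   ]
top mat 0.89 [168.9 164.2] 4535 [0.543 0.334 0.   ]
top small_spanner 0.52 [157.9 179.5] 246 [0.583 0.282 0.   ]
top handwheel 0.66 [126.5 258.3] 219 [0.7   0.013 0.   ]
top tin 0.84 [120.2 223.5] 266 [0.719 0.134 0.   ]
top flask 0.69 [198.7 435.1] 1112 [ 0.466 -0.603  0.   ]
top flask 0.46 [181.  271.3] 97 [ 0.512 -0.037  0.   ]
top pen 0.48 [217.5 133.3] 74 [0.373 0.433 0.   ]
top rule 0.71 [121.1 304. ] 368 [ 0.724 -0.145  0.   ]
top rule 0.29 [167.9 165. ] 4442 [0.547 0.331 0.   ]
top rotary_tool 0.94 [201.8  86. ] 714 [0.422 0.598 0.   ]
side [449.67    0.    253.015] [[-0.712 -0.461  0.53  -0.342]
 [-0.702  0.482 -0.524  0.813]
 [-0.014 -0.745 -0.667  1.082]
 [ 0.     0.     0.     1.   ]]
side val
[... 395 characters left out ...]
de tin 0.56 [185.9 186. ] 243 [0.701 0.123 0.   ]
side pen 0.75 [289.7 179.1] 169 [0.362 0.424 0.   ]
side rule 0.72 [148.8 234.2] 179 [ 0.736 -0.153  0.   ]
side rule 0.21 [289.9 183.2] 157 [0.353 0.416 0.   ]
side rotary_tool 0.92 [307.6 116.7] 1001 [0.441 0.583 0.   ]
{'clock': 1.2, 'q': array([-63.394,  20.226,  93.586,  -0.001,  66.187,  -0.137]), 'qvel': array([-0.024,  0.041,  0.04 , -0.085,  0.025,  0.01 ]), 'tau': array([  0.   , -60.517, -34.245,   0.   ,   0.001,   0.   ]), 'ee_pos': array([ 0.281, -0.558,  0.231]), 'tool_rot': array([179.999,  -0.001, -63.256]), 'ft_force': array([-0.498,  0.186,  0.039]), 'ft_torque': array([0.005, 0.013, 0.02 ]), 'opening': 0.08532105983778772}
```

View pics/top0.png

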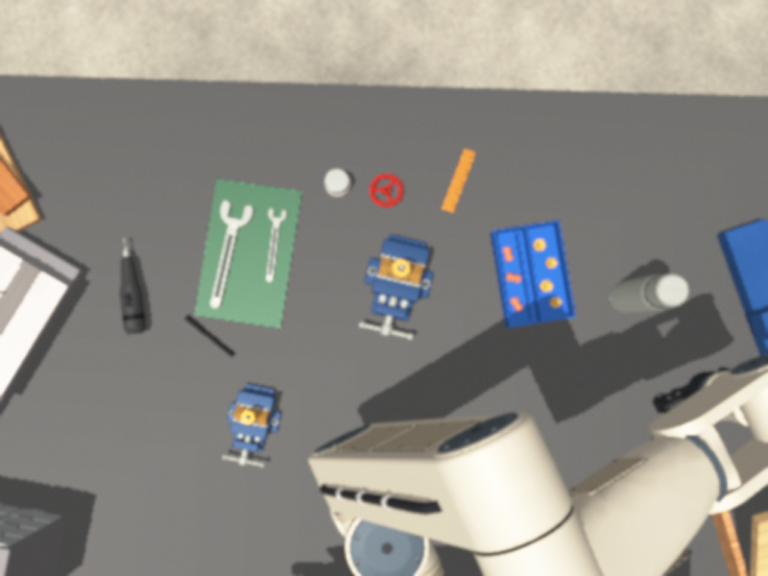

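View pics/side0.png

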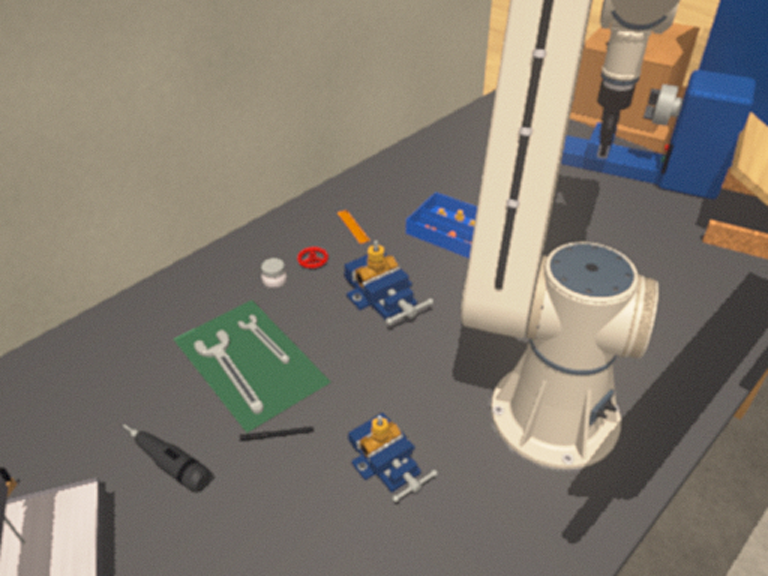

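Run:
```python
from h import *
import cv2
a=snap("top","a.png",(150,230,230,310),5)
b=snap("top","b.png",(240,320,130,210),5)
s=snap("side","c.png",(150,220,215,295),5)
s2=snap("side","d.png",(265,335,215,295),5)
I=lambda n:cv2.resize(cv2.imread("pics/"+n),(400,300) if n in "c.png d.png" else (400,300))
cv2.imwrite("pics/nuts.png",np.vstack([np.hstack([I("a.png"),I("b.png")]),np.hstack([I("c.png"),I("d.png")])]))
snap("top","mat.png",(110,225,120,210),5)
```

```text
(no output)
```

View pics/nuts.png

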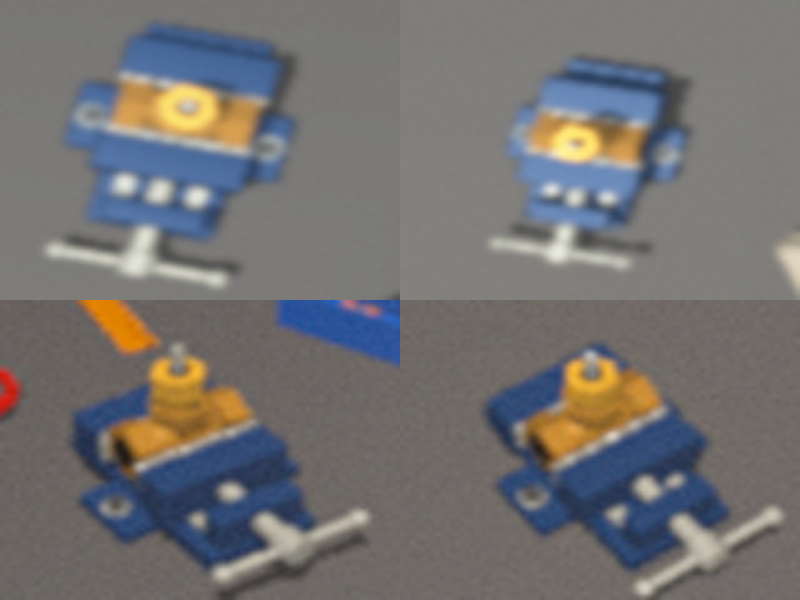

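View pics/mat.png

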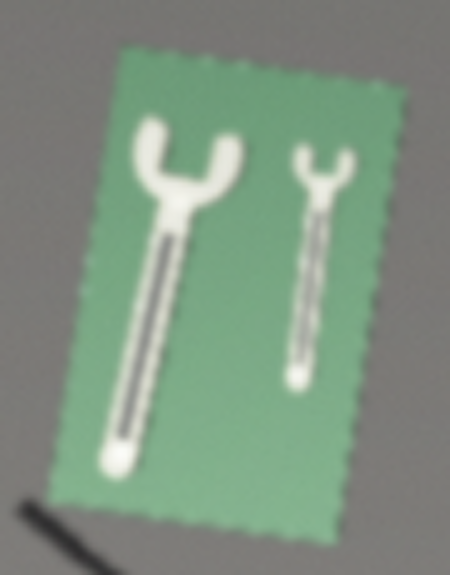

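View pics/a.png

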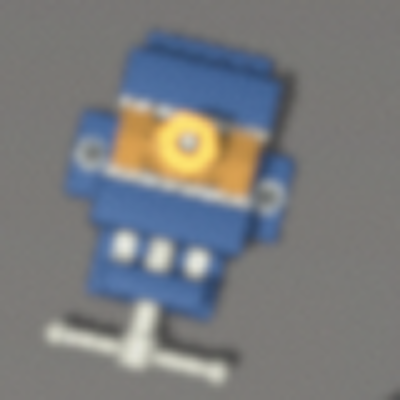

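Run:
```python
from h import *
np.set_printoptions(precision=4,suppress=True)
f=optics.grab_frame("top"); im=f["pixels"].astype(float)
sub=im[168:190,255:282]; 
R,G,B=sub[...,0],sub[...,1],sub[...,2]
print(np.round(G[4:17,4:20]).astype(int))
w=np.clip(G-165,0,60)*(R>G+10); 
rr,cc=np.mgrid[168:190,255:282]
c=((w*rr).sum()/w.sum(),(w*cc).sum()/w.sum()); print(c,px2z(f,c,.12))
m=((R>200)).astype(np.uint8); print(m.sum()); ys,xs=np.nonzero(m);print(ys.min()+168,ys.max()+168,xs.min()+255,xs.max()+255)
print("nut px size at .12",proj(f,[.5,0,.12]),proj(f,[.539,0,.12]))
g=[r for r in optics.regions_of("spanner_grip","top")][0]["region"]
ys,xs=np.nonzero(g)
P=np.array([px2z(f,(y,x),.013) for y,x in zip(ys,xs)])[:,:2]
mu=P.mean(0);u,s,v=np.linalg.svd(P-mu);d=v[0]*np.sign(v[0][0]);t=(P-mu)@d
print("span",mu,d,np.degrees(np.arctan2(d[1],d[0])),t.min(),t.max())
n=np.array([-d[1],d[0]]);
for a in np.arange(-.15,.15,.01):
    k=(t>=a)&(t<a+.01); print(round(a,2),k.sum(),((P-mu)@n)[k].mean(),np.ptp(((P-mu)@n)[k])) if k.any() else 0
S=optics.grab_frame("side"); 
r=max(optics.regions_of("nut_center","side"),key=lambda r:r["p"],default=None)
print("side pred nut",proj(S,px2z(f,c,.12)))
m=optics.regions_of("mat","top")[0]["region"].astype(np.uint8)
c_,=[max(cv2.findContours(m,0,1)[0],key=cv2.contourArea)]
bx=cv2.boxPoints(cv2.minAreaRect(c_));print([px2z(f,(y,x),.003) for x,y in bx])
```

```text
[[156 148 160 178 182 176 174 171 159 143 125 109  94  88  86  89]
 [140 134 139 158 177 193 206 210 204 189 171 150 127 109  97  91]
 [137 131 135 152 181 206 221 224 223 219 211 192 170 146 125 109]
 [138 141 154 178 203 220 222 222 221 221 220 215 201 173 141 120]
 [138 148 173 203 220 222 216 209 209 208 209 215 214 186 145 116]
 [145 159 184 212 223 219 198 197 205 197 191 208 217 193 146 112]
 [154 165 186 211 222 213 186 187 199 193 184 206 218 197 153 115]
 [158 169 186 210 223 216 189 177 182 182 186 211 221 203 160 122]
 [154 162 182 207 223 223 207 188 178 179 197 219 221 202 161 131]
 [146 154 172 197 219 226 223 216 206 206 216 220 214 190 158 136]
 [140 146 160 180 201 218 223 226 224 224 222 215 195 170 150 143]
 [140 143 150 165 182 197 210 218 221 219 212 196 176 158 150 152]
 [159 153 151 159 169 177 185 193 195 193 185 174 158 151 150 155]]
(np.float64(178.71283379832602), np.float64(266.54184934236747)) [ 0.5075 -0.0175  0.12  ]
210
173 189 255 278
nut px size at .12 (np.float64(180.9018408027079), np.float64(260.99472503623144)) (np.float64(168.75010928696685), n
[... 936 characters left out ...]
58306182 0.020860142042776086
0.02 16 0.0012356114273498382 0.018274858611536285
0.03 18 -9.530126928851316e-05 0.019037907947160496
0.04 19 0.0004359096314557932 0.020882080726341713
0.05 24 -0.0012623446957584902 0.028359803892633543
0.06 43 -2.3787246450697626e-05 0.053383183785519026
0.07 37 -0.001124701062385687 0.06683234448165262
0.08 36 -0.0019078411345567808 0.07172479039255283
0.09 35 0.0007049800414730447 0.07098712284018686
0.1 21 0.0040847266478342414 0.06688767655274194
side pred nut (np.float64(165.75383545977894), np.float64(250.35472600509817))
[array([0.3963, 0.4505, 0.003 ]), array([0.7186, 0.4182, 0.003 ]), array([0.6946, 0.211 , 0.003 ]), array([0.3728, 0.2455, 0.003 ])]
```

```bash
cat >> h.py <<'E'
def st(tag=""):
    o=ctrl.get_obs(); print(tag,"t%.2f"%o["clock"],"p",np.round(o["ee_pos"],4),"yaw %.2f"%o["tool_rot"][2],"F",np.round(o["ft_force"],2),"M",np.round(o["ft_torque"],3),"op %.4f"%o["opening"]); return o
E
python3 - <<'E'
from h import *
N=[.5075,-.0175]
command_gripper(0.058,30)
ctrl.reach(N+[.22],[180,0,60]); st("above")
print(ctrl.servo_line(N+[.092],until_force=6)); st("down")
snap("side","g1.png",(110,220,190,310),5); 
command_gripper(0.02,30); st("closed")
E
```

```text
above t4.19 p [ 0.5076 -0.0182  0.22  ] yaw 59.92 F [-0.78 -0.08  0.11] M [0.01  0.01  0.025] op 0.0579
False
down t5.19 p [ 0.5081 -0.0176  0.0926] yaw 59.99 F [ 0.28 -0.73  0.56] M [ 0.074  0.002 -0.031] op 0.0578
closed t5.56 p [ 0.5087 -0.0167  0.0932] yaw 59.96 F [0.97 6.05 6.8 ] M [ 0.95  -0.093 -0.043] op 0.0367
```

View pics/g1.png

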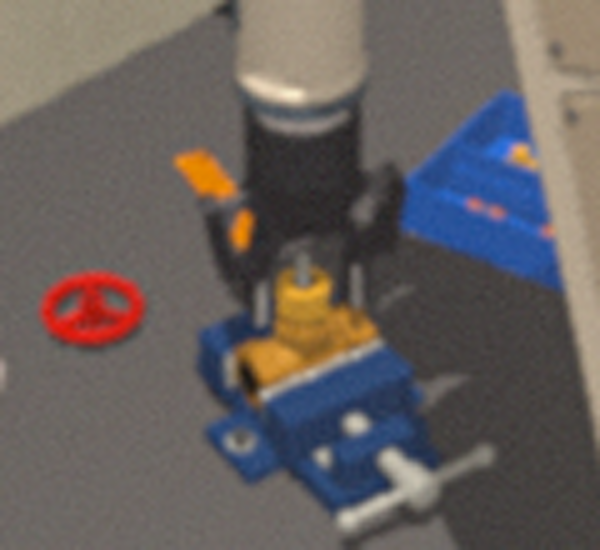

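Run:
```python
from h import *
N=[.5087,-.0167]
command_gripper(0.046,30)
ctrl.servo_line(N+[.092],[180,0,51]); st("rot")
command_gripper(0.02,30); o=st("51")
if o["opening"]>.0355:
    command_gripper(0.046,30)
    ctrl.servo_line(N+[.092],[180,0,69]); st("rot")
    command_gripper(0.02,30); o=st("69")
```

```text
rot t6.12 p [ 0.5086 -0.0168  0.0919] yaw 51.19 F [-0.6   0.67  0.06] M [-0.042 -0.044  0.025] op 0.0460
51 t6.37 p [ 0.5089 -0.0164  0.0922] yaw 51.08 F [-0.74  3.43  3.36] M [0.594 0.022 0.043] op 0.0361
rot t7.10 p [ 0.5086 -0.0168  0.0919] yaw 68.84 F [ 0.57 -0.37  0.29] M [ 0.036  0.035 -0.004] op 0.0460
69 t7.33 p [ 0.5087 -0.0169  0.0922] yaw 68.92 F [-1.   -1.83  4.22] M [-0.202  0.253 -0.079] op 0.0376
```

Run:
```python
from h import *
N=[.5087,-.0168]
command_gripper(0.044,30)
ctrl.servo_line(N+[.092],[180,0,56]); 
command_gripper(0.02,30); o=st("56")
ctrl.sleep(.3);st()
```

```text
56 t8.18 p [ 0.5089 -0.0166  0.0922] yaw 56.08 F [-0.86  2.21  3.59] M [0.371 0.11  0.056] op 0.0364
 t8.47 p [ 0.5089 -0.0166  0.0922] yaw 56.01 F [0.77 3.91 4.91] M [0.645 0.014 0.043] op 0.0368
```

Run:
```python
from h import *
for i in range(6):
    o=ctrl.get_obs();print(o["clock"],o["opening"],o["ft_force"].round(1),o["ft_torque"].round(3)); ctrl.sleep(.03)
snap("side","g2.png",(130,200,210,290),8)
```

```text
8.475 0.036777338062453674 [0.8 3.9 4.9] [0.645 0.014 0.043]
8.5083 0.0365720857087649 [-0.5  4.4  5.6] [0.567 0.045 0.059]
8.5417 0.036962490312246174 [1.2 3.5 5.4] [0.642 0.046 0.039]
8.575 0.03689577019889257 [-0.9  4.3  5.3] [0.665 0.07  0.025]
8.6083 0.03661460275697705 [-0.5  3.2  5.5] [0.694 0.099 0.012]
8.6417 0.03687089011758565 [-0.2  3.9  5.7] [0.655 0.045 0.041]
```

View pics/g2.png

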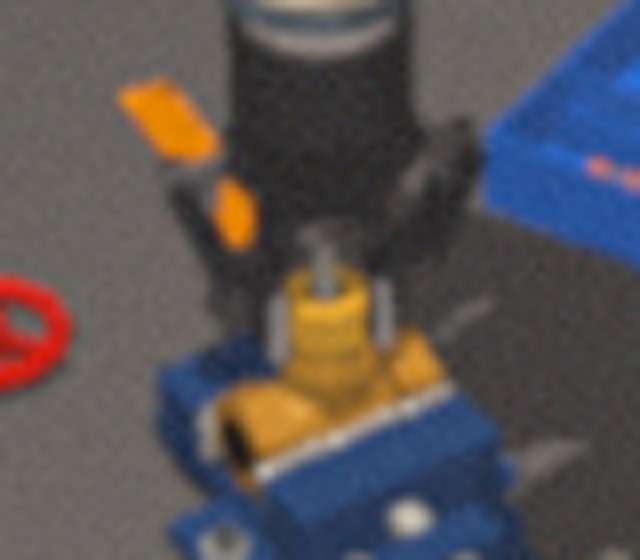

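Run:
```python
from h import *
N=[.5089,-.0166]
y=56
while y>-62:
    y-=6
    ctrl.servo_line(N+[.092],[180,0,y])
    o=ctrl.get_obs(); m=o["ft_torque"][2]
    print(y,"t%.2f"%o["clock"],"yaw %.1f"%o["tool_rot"][2],"Mz %.3f"%m,"F",o["ft_force"].round(1),"op %.4f"%o["opening"])
    if m>0.25:
        ctrl.sleep(.05); o=ctrl.get_obs()
        print("chk",o["ft_torque"].round(3))
        if o["ft_torque"][2]>0.25: break
```

```text
50 t8.98 yaw 50.0 Mz -0.028 F [-0.1  3.2  5.2] op 0.0368
44 t9.24 yaw 44.1 Mz -0.013 F [-0.7  5.6  6.4] op 0.0369
38 t9.50 yaw 38.1 Mz -0.076 F [-0.1  4.8  5.6] op 0.0368
32 t9.76 yaw 32.1 Mz -0.043 F [1.9 5.6 4.5] op 0.0366
26 t10.02 yaw 26.0 Mz -0.046 F [1.3 6.2 4.6] op 0.0367
20 t10.28 yaw 20.0 Mz -0.008 F [2.7 7.  3.5] op 0.0367
14 t10.53 yaw 14.0 Mz -0.004 F [2.  6.8 2.5] op 0.0365
8 t10.79 yaw 8.0 Mz -0.030 F [2.6 8.4 2. ] op 0.0365
2 t11.05 yaw 2.1 Mz 0.122 F [4.1 5.1 0.3] op 0.0364
-4 t11.31 yaw -3.9 Mz -0.113 F [5.1 4.2 0.9] op 0.0346
-10 t11.57 yaw -9.8 Mz -0.004 F [4.5 2.  1. ] op 0.0336
-16 t11.82 yaw -15.7 Mz 0.370 F [6.1 1.7 1.6] op 0.0334
chk [ 0.291 -0.826  0.388]
```

Run:
```python
from h import *
N=[.5089,-.0166]
st("now")
for y in(-14,-12,-10):
    ctrl.servo_line(N+[.092],[180,0,y]); ctrl.sleep(.1); st(y)
```

```text
now t11.88 p [ 0.5106 -0.0168  0.0924] yaw -15.71 F [5.63 1.64 1.38] M [ 0.291 -0.826  0.388] op 0.0333
-14 t12.22 p [ 0.5105 -0.0168  0.0924] yaw -13.75 F [5.05 2.15 1.86] M [ 0.313 -0.776  0.059] op 0.0338
-12 t12.57 p [ 0.5105 -0.0168  0.0924] yaw -11.75 F [4.82 1.94 2.48] M [ 0.217 -0.782  0.051] op 0.0331
-10 t12.93 p [ 0.5104 -0.0168  0.0924] yaw -9.75 F [5.19 2.2  2.89] M [ 0.309 -0.729  0.039] op 0.0335
```

Run:
```python
from h import *
N=[.5104,-.0166]
command_gripper(.02,45)
for y in(-12,-14,-16,-18,-20):
    ctrl.servo_line(N+[.092],[180,0,y]); ctrl.sleep(.05); o=st(y)
    if o["ft_torque"][2]>.5: break
```

```text
-12 t13.44 p [ 0.5106 -0.0168  0.0924] yaw -11.79 F [-0.25  1.48  7.81] M [0.245 0.025 0.008] op 0.0332
-14 t13.74 p [ 0.5106 -0.0167  0.0924] yaw -13.78 F [-0.17  2.44  7.5 ] M [ 0.285  0.022 -0.064] op 0.0335
-16 t14.04 p [ 0.5106 -0.0168  0.0924] yaw -15.73 F [-0.02  1.84  7.04] M [0.284 0.032 0.396] op 0.0334
-18 t14.34 p [ 0.5106 -0.0168  0.0924] yaw -17.70 F [-0.06  2.16  7.82] M [ 0.276 -0.007  0.626] op 0.0332
```

Run:
```python
from h import *
N=[.5106,-.0168]
ctrl.servo_line(N+[.092],[180,0,-20]); ctrl.sleep(.1); o=st("-20")
command_gripper(0.06,45); ctrl.sleep(.3); st("open")
ctrl.servo_line(N+[.17],max_speed=.2); st("up")
g=[.5387,.3779]
ctrl.reach(g+[.10],[180,0,-100.4]); st("over spanner")
S=optics.grab_frame("top"); 
snap("top","g3.png",(110,225,120,290),4)
```

```text
-20 t14.69 p [ 0.5107 -0.0168  0.0924] yaw -19.70 F [-1.39  2.77  8.33] M [0.516 0.098 0.617] op 0.0334
open t15.37 p [ 0.5106 -0.0168  0.092 ] yaw -19.99 F [ 0.36 -0.7   0.86] M [-0.05   0.007  0.043] op 0.0598
up t15.91 p [ 0.5104 -0.0168  0.1697] yaw -19.99 F [-0.44 -0.59 -0.09] M [-0.004 -0.023  0.015] op 0.0598
over spanner t17.69 p [0.5387 0.3772 0.0995] yaw -100.39 F [-1.29  0.86  0.07] M [-0.04   0.04  -0.017] op 0.0599
```

View pics/g3.png

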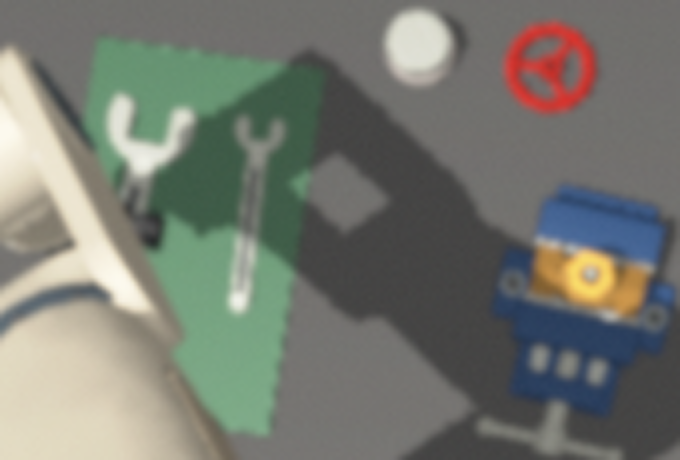

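Run:
```python
from h import *
g=[.5387,.3779]
command_gripper(.04,60)
print(ctrl.servo_line(g+[.005],until_force=8)); st("down")
command_gripper(0.01,80); ctrl.sleep(.1);o=st("closed")
ctrl.servo_line([g[0],g[1],.13],max_speed=.2); ctrl.sleep(.2);st("lift")
snap("side","l1.png",(140,290,90,250),5)
S=snap("top","l2.png",(100,225,90,260),4)
```

```text
False
down t18.91 p [0.5392 0.3783 0.0056] yaw -100.40 F [ 0.35 -0.23  0.63] M [ 0.039 -0.002 -0.037] op 0.0398
closed t19.32 p [0.5397 0.3788 0.0067] yaw -100.40 F [-0.25  0.62  6.36] M [ 0.115  0.158 -0.038] op 0.0191
lift t20.30 p [0.5379 0.3773 0.1283] yaw -100.40 F [-0.44  0.1  -4.11] M [0.016 0.066 0.028] op 0.0191
```

View pics/l1.png

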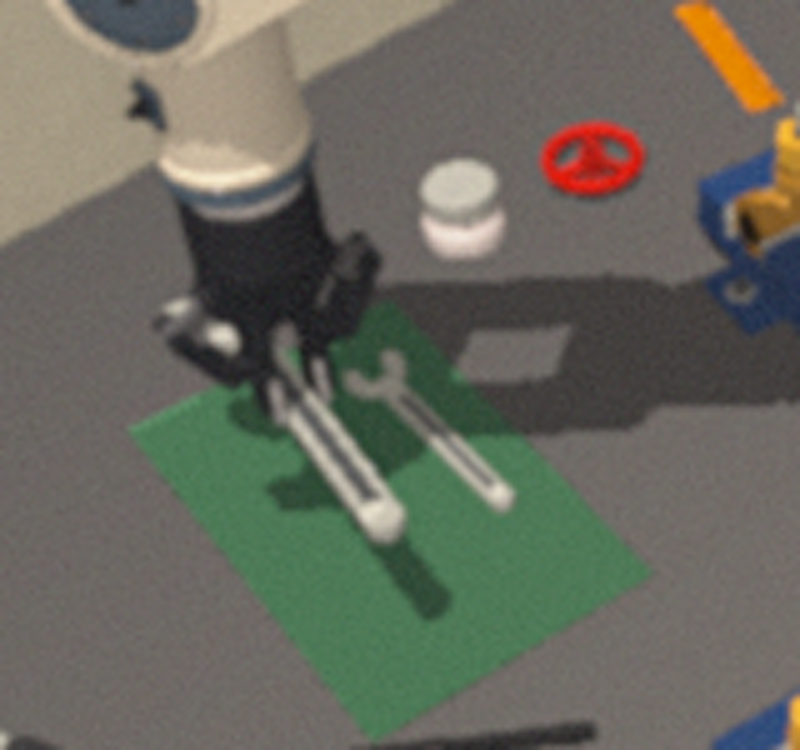

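View pics/l2.png

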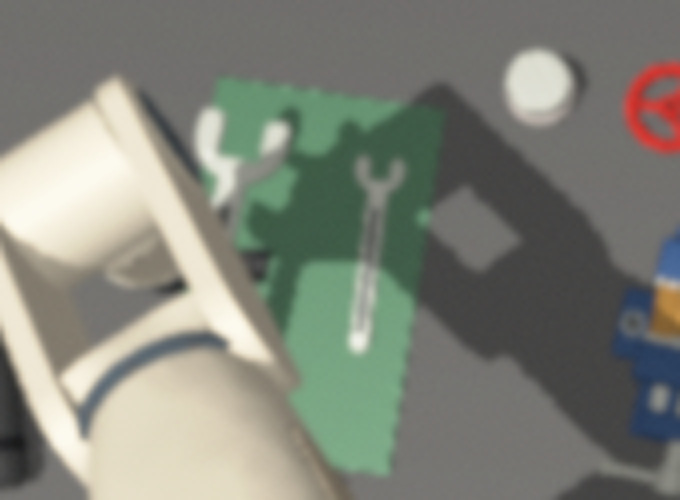

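```bash
cat >> h.py <<'E'
N=np.array([.5107,-.0168]); L=.104; ZT=.108
def tcp(psi,back=0.,z=ZT):
    d=np.array([np.cos(np.radians(psi)),np.sin(np.radians(psi))])
    return list(N-d*(L+back))+[z],[180,0,psi-90]
E
python3 - <<'E'
from h import *
ctrl.reach(*tcp(71.5,.06,.23)); st("pre hi")
ctrl.servo_line(*tcp(71.5,.06),max_speed=.2); ctrl.sleep(.15); st("pre")
snap("side","p1.png",(120,220,190,320),5)
snap("top","p2.png",(130,230,220,330),6)
E
```

```text
pre hi t22.46 p [ 0.4589 -0.172   0.23  ] yaw -18.50 F [-1.01 -0.38 -4.1 ] M [-0.052 -0.053 -0.017] op 0.0190
pre t23.37 p [ 0.4597 -0.1727  0.1093] yaw -18.50 F [-0.43 -0.92 -3.05] M [-0.06   0.006 -0.06 ] op 0.0191
```

View pics/p1.png

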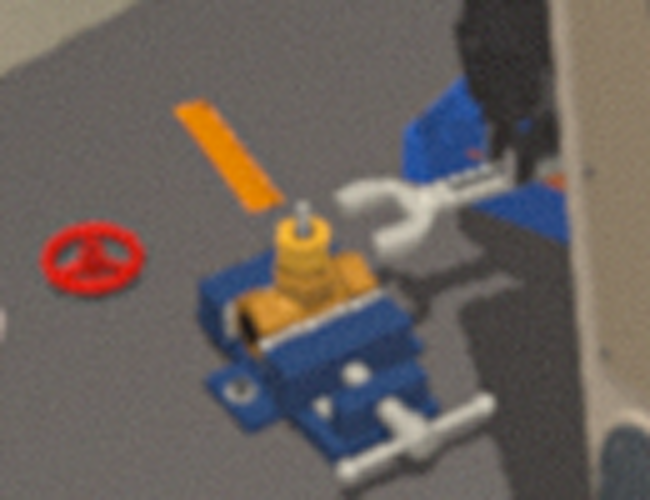

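View pics/p2.png

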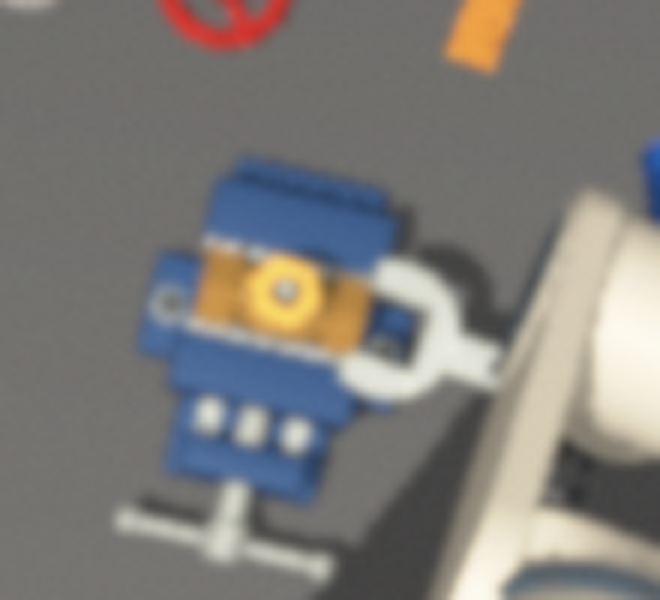

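Run:
```python
from h import *
print(ctrl.servo_line(*tcp(71.5,.025),max_speed=.08,until_force=8)); st("mid")
print(ctrl.servo_line(*tcp(71.5,-.001),max_speed=.05,until_force=10)); st("in")
snap("top","p3.png",(130,230,220,330),6)
```

```text
False
mid t24.05 p [ 0.4698 -0.1388  0.108 ] yaw -18.44 F [ 0.43 -0.97 -4.17] M [-0.097  0.017  0.028] op 0.0191
True
in t24.55 p [ 0.4769 -0.1165  0.1076] yaw -18.42 F [-1.33 -6.23 -2.8 ] M [-1.091  0.229 -0.051] op 0.0188
```

View pics/p3.png

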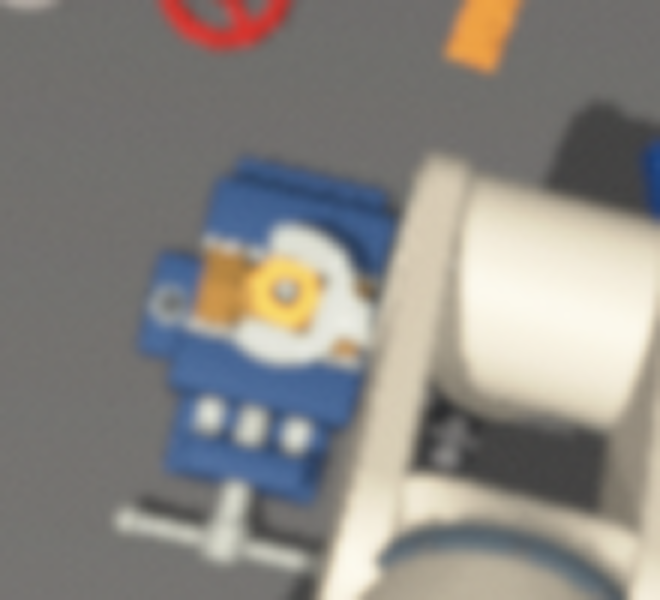

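```bash
sed -i 's/L=.104;/L=.1062;/' h.py
cat >> h.py <<'E'
def tq(tag):
    ctrl.sleep(.03); o=ctrl.get_obs(); r=o["ee_pos"][:2]-N; F=o["ft_force"]
    t=o["ft_torque"][2]+r[0]*F[1]-r[1]*F[0]
    d=np.degrees(np.arctan2(-r[1],-r[0]))
    print(tag,"t%.2f"%o["clock"],"T %.2f"%t,"Mz %.2f"%o["ft_torque"][2],"F",F.round(1),"psi_ee %.1f yaw+90 %.1f"%(d,o["tool_rot"][2]+90),"r %.4f z %.4f"%(np.hypot(*r),o["ee_pos"][2])); return t
E
python3 - <<'E'
from h import *
ctrl.servo_line(*tcp(71.5),max_speed=.05); tq(71.5)
for p in (68.5,65.5,62.5,59.5,56.5,50.5):
    ctrl.servo_line(*tcp(p),max_speed=.04); t=tq(p)
    if abs(t)>1.6: break
E
```

```text
71.5 t24.88 T -0.03 Mz 0.02 F [-0.7 -0.5 -3.6] psi_ee 71.5 yaw+90 71.5 r 0.1059 z 0.1080
68.5 t25.21 T 0.02 Mz 0.05 F [-0.4  0.1 -3.1] psi_ee 68.6 yaw+90 68.6 r 0.1060 z 0.1080
65.5 t25.53 T 0.11 Mz 0.07 F [ 0.6  0.3 -4.3] psi_ee 65.8 yaw+90 65.6 r 0.1061 z 0.1082
62.5 t25.86 T 0.54 Mz 0.21 F [ 3.9  0.9 -3.7] psi_ee 63.1 yaw+90 62.6 r 0.1059 z 0.1083
59.5 t26.18 T 0.79 Mz 0.26 F [ 6.3  1.  -4.5] psi_ee 60.0 yaw+90 59.6 r 0.1057 z 0.1083
56.5 t26.51 T 0.62 Mz 0.33 F [ 4.2  1.2 -4.4] psi_ee 57.1 yaw+90 56.6 r 0.1056 z 0.1084
50.5 t26.97 T 0.65 Mz 0.24 F [ 5.4  0.5 -5.4] psi_ee 51.1 yaw+90 50.6 r 0.1056 z 0.1084
```

Run:
```python
from h import *
p=50.5
while p>-24.9:
    p=max(p-8,-25)
    ctrl.servo_line(*tcp(p),max_speed=.06); t=tq(p)
    if abs(t)>2: break
snap("top","q1.png",(130,230,200,330),6)
snap("side","q2.png",(120,260,190,320),4)
```

```text
42.5 t27.40 T 0.74 Mz 0.30 F [ 5.1 -1.  -4.3] psi_ee 43.1 yaw+90 42.6 r 0.1055 z 0.1085
34.5 t27.83 T 0.78 Mz 0.23 F [ 5.6 -2.5 -4.5] psi_ee 35.1 yaw+90 34.6 r 0.1053 z 0.1085
26.5 t28.27 T 0.56 Mz 0.18 F [ 5.  -1.5 -4.7] psi_ee 27.1 yaw+90 26.6 r 0.1052 z 0.1085
18.5 t28.70 T 0.71 Mz 0.18 F [ 4.6 -3.8 -4. ] psi_ee 19.1 yaw+90 18.6 r 0.1051 z 0.1085
10.5 t29.13 T 0.73 Mz 0.11 F [ 5.7 -4.9 -5.3] psi_ee 11.0 yaw+90 10.6 r 0.1051 z 0.1084
2.5 t29.57 T 0.76 Mz 0.06 F [ 3.7 -6.4 -4.3] psi_ee 2.9 yaw+90 2.6 r 0.1050 z 0.1084
-5.5 t30.00 T 0.71 Mz -0.05 F [ 4.3 -7.6 -4.7] psi_ee -5.1 yaw+90 -5.4 r 0.1050 z 0.1083
-13.5 t30.43 T 0.62 Mz -0.07 F [ 5.  -7.9 -4.4] psi_ee -13.1 yaw+90 -13.4 r 0.1049 z 0.1083
-21.5 t30.87 T 0.71 Mz -0.03 F [ 5.7 -9.8 -3.5] psi_ee -21.2 yaw+90 -21.4 r 0.1048 z 0.1083
-25 t31.16 T 0.82 Mz -0.03 F [  4.8 -11.1  -3.8] psi_ee -24.6 yaw+90 -24.9 r 0.1048 z 0.1082
```

View pics/q1.png

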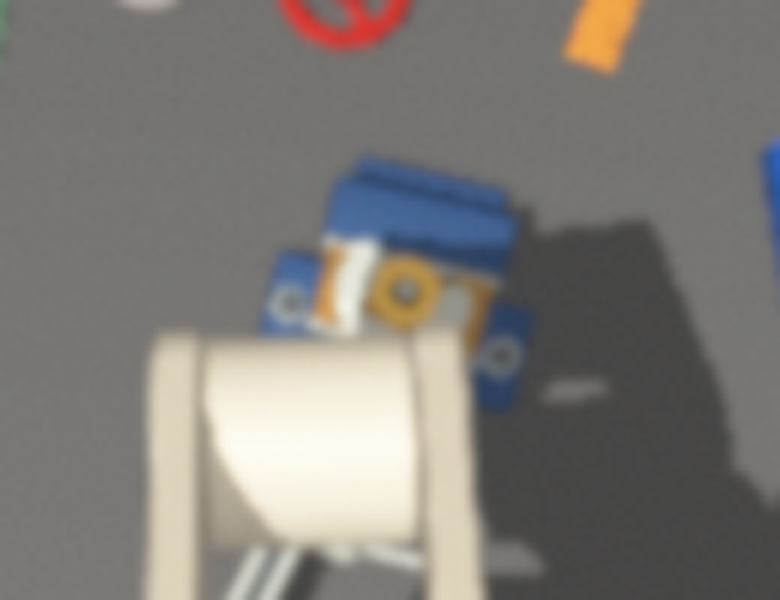

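View pics/q2.png

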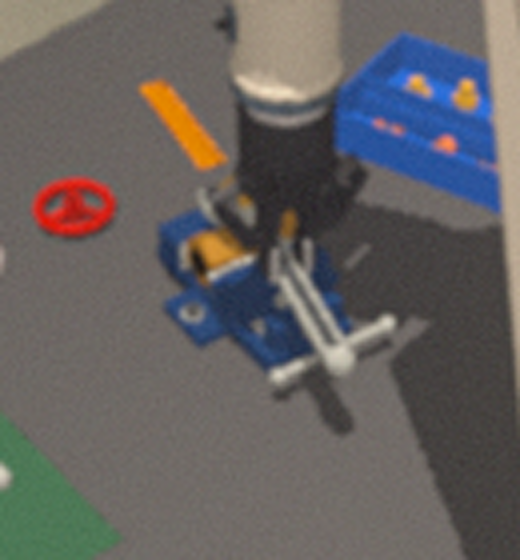

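Run:
```python
from h import *
for p in (-22.5,-20.5): ctrl.servo_line(*tcp(p),max_speed=.05); t=tq(p)
```

```text
-22.5 t31.54 T 0.09 Mz -0.21 F [ 4.8 -5.1 -4.8] psi_ee -22.4 yaw+90 -22.4 r 0.1047 z 0.1084
-20.5 t31.82 T 0.00 Mz -0.19 F [ 5.  -3.8 -4.7] psi_ee -20.4 yaw+90 -20.4 r 0.1048 z 0.1084
```

Run:
```python
from h import *
ctrl.servo_line(*tcp(-19.5),max_speed=.05); tq(-19.5)
print(ctrl.servo_line(*tcp(-19.5,.008),max_speed=.04,until_force=12)); tq("out8")
```

```text
-19.5 t32.11 T 0.08 Mz -0.23 F [ 3.9 -4.4 -4.1] psi_ee -19.4 yaw+90 -19.4 r 0.1048 z 0.1084
False
out8 t32.49 T 0.07 Mz -0.20 F [-0.8 -2.2 -3.7] psi_ee -19.3 yaw+90 -19.5 r 0.1148 z 0.1078
```

Run:
```python
from h import *
print(ctrl.servo_line(*tcp(-19.5,.045),max_speed=.1,until_force=15)); tq("out45")
ctrl.servo_line(*tcp(-19.5,.045,.21),max_speed=.2)
ctrl.reach([.5387,.3779,.06],[180,0,-100.4]); ctrl.sleep(.1); st("over mat")
snap("top","r1.png",(100,240,100,300),4)
print(ctrl.servo_line([.5387,.3779,.006],max_speed=.06,until_force=6)); st("down")
```

```text
False
out45 t33.04 T 0.01 Mz -0.02 F [-0.6 -0.  -3. ] psi_ee -19.7 yaw+90 -19.5 r 0.1504 z 0.1083
over mat t35.33 p [0.5393 0.377  0.061 ] yaw -100.48 F [-0.27 -0.99 -3.49] M [0.008 0.008 0.03 ] op 0.0190
True
down t36.21 p [0.538  0.3775 0.0068] yaw -100.40 F [-1.05 -0.48  4.9 ] M [-0.024  0.146 -0.01 ] op 0.0191
```

View pics/r1.png

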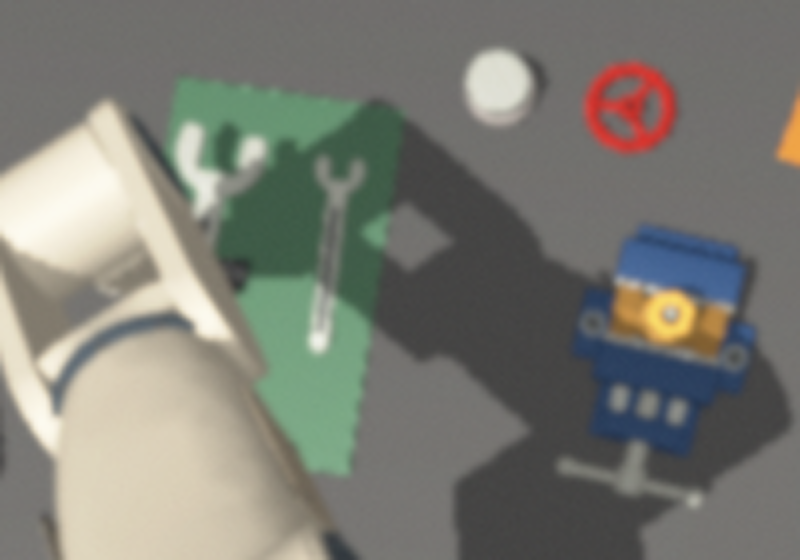

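Run:
```python
from h import *
command_gripper(.045); ctrl.sleep(.1); st("open")
ctrl.servo_line([.538,.3775,.15],max_speed=.2)
ctrl.reach([.33,.12,.3],[180,0,-60]); ctrl.sleep(.2); st("away")
f=snap("top","s1.png",(90,240,100,320),3.6)
s=snap("side","s2.png",(150,320,90,300),3.5)
g=optics.regions_of("spanner_grip","top")[0]["region"]
ys,xs=np.nonzero(g)
P=np.array([px2z(f,(y,x),.013) for y,x in zip(ys,xs)])[:,:2]
mu=P.mean(0);u,sv,v=np.linalg.svd(P-mu);d=v[0]*np.sign(v[0][0]);t=(P-mu)@d
print(len(ys),"grip",mu+d*(t.min()+.125),np.degrees(np.arctan2(d[1],d[0])),np.ptp(t))
for n in["small_spanner","handwheel","tin","rule","pen","rotary_tool","flask"]:
    for r in optics.regions_of(n,"top")[:1]: print(n,r["p"],px2z(f,r["location"],0))
```

```text
open t36.67 p [0.5369 0.3767 0.0056] yaw -100.40 F [ 0.38  0.2  -0.69] M [-0.028  0.021 -0.021] op 0.0450
away t39.11 p [0.3303 0.1203 0.2997] yaw -59.99 F [ 0.24 -0.   -0.76] M [0.042 0.022 0.   ] op 0.0452
599 grip [0.53810697 0.37483512] -10.56518741591446 0.2427375841266149
small_spanner 0.68 [0.56969702 0.26867282 0.        ]
handwheel 0.71 [0.69318668 0.02247158 0.        ]
tin 0.7 [0.71490157 0.13597784 0.        ]
rule 0.83 [ 0.73127158 -0.14646732  0.        ]
pen 0.5 [0.36339418 0.42330001 0.        ]
rotary_tool 0.89 [0.42335588 0.59087444 0.        ]
flask 0.56 [ 0.4721523 -0.5951108  0.       ]
```

View pics/s1.png

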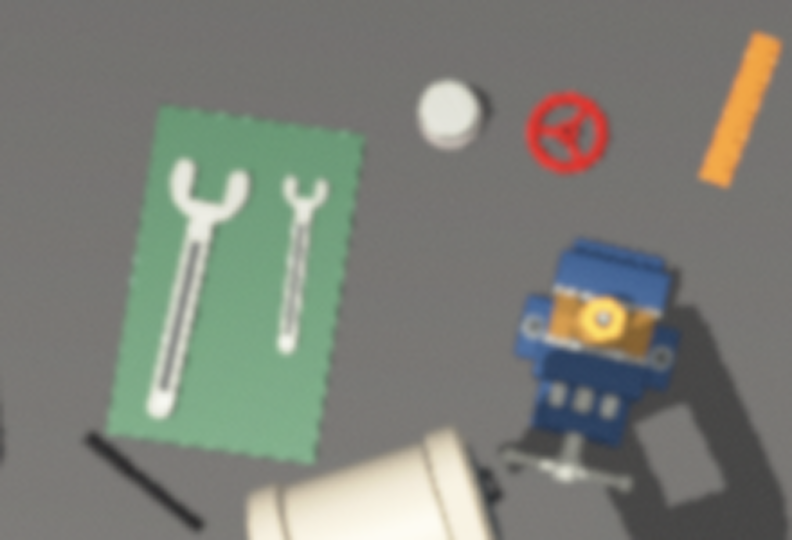

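View pics/s2.png

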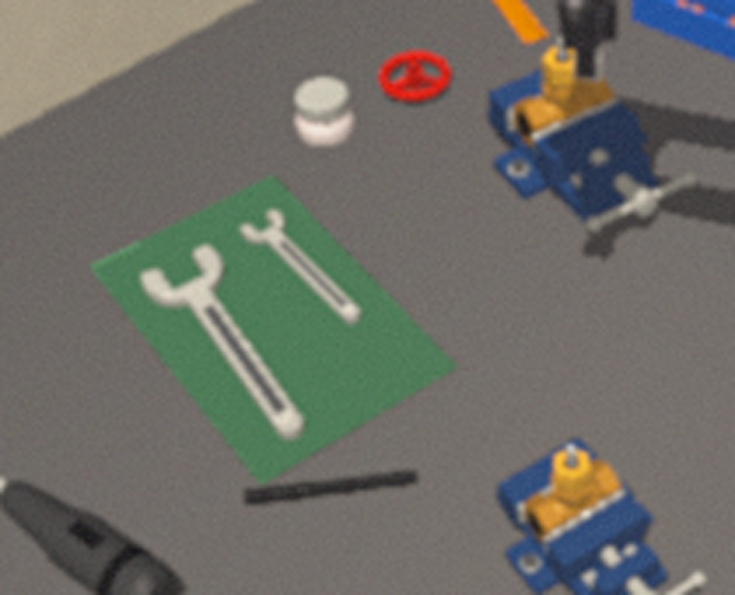

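Run:
```python
from h import *
st(); ticket.sign_off()
```

```text
t39.61 p [0.33 0.12 0.3 ] yaw -60.00 F [-0.14  0.9  -0.13] M [-0.008 -0.039  0.032] op 0.0449
the job is handed in; nothing more can be done
```

The job is done and handed in at 39.6 s of the 72 s allowed; the hand-in gives no verdict.

- **Choosing the parts:** Of the two valves I worked on the larger, at top-image pixel (267, 178). The smaller one, at about (165, 278), I left alone. The larger of the two spanners on the mat fitted the nut.
- **Finger-tight:** I ran the nut down with the fingers until the resisting torque rose from about 0 to about 0.6 N m. By my estimate it stopped a few degrees past first bearing. I then took the fingers off.
- **Quarter turn:** I fitted the spanner and took up its play. I then turned the nut about 86° against a steady 0.6–0.8 N m, which puts it about 90° past finger-tight. The turn is worked out from arm angle and torque, because the nut's own angle cannot be read in the pictures.
- **Putting the spanner back:** It came off without jamming. In the last pictures it lies flat on the mat, with its grip point at about (0.538, 0.375), well inside the edge. The gripper is open and clear of everything.
- **Other things:** By the network positions none of the other things had moved more than about 20 mm. The small spanner differs most (about 19 mm by the network), but I never touched it and it looks unmoved in the pictures, so I put that down to the network.

**Two oddities:**
- The first grips on the nut were across its corners: the fingers read about 36.8 mm instead of 34. They slipped onto the flats as the nut began to bear.
- About 6 N of force along the handle remained before I pulled the spanner off, and it disappeared as the spanner slid free.

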